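Load the stack feeder and hold its run paddle

TASK

Load the sample feeder: set the case with the blue lid squarely on top of the grey-lidded case standing on the feeder, then the green-lidded case squarely on the blue one, lowering each right down before letting go. Then press the console's yellow spring paddle down to its middle position, where it lies level, and finish while still holding it there; never push it fully down, which trips the stop. Leave the other things on the bench where they are.

Things in the scene. Friction and masses are not known exactly. Their poses are not given: they have to be found in the camera images.
- feeder: stack feeder, fixed to the bench: a cream base 200 mm long (its x), 130 mm wide (y), with a flat black rubber top 35 mm above the bench; a grey motor block 65 mm high stands across its far (+x) end, from 98 to 132 mm from the centre. Origin: centre of its underside
- feeder_spot (a point): centre of the feeder's rubber top, where the grey-lidded case stands at the start
- white_case_mid (a point): centre (half-way up) of the closed sample case with a grey lid: a rigid white box 100 mm long (its x), 56 mm wide (its y), 42 mm high (its z), flat on top and underneath, about 0.15 to 0.3 kg; easily gripped across its 56 mm width. It stands on the feeder, its length about along the feeder's x, and is the bottom of the column; it stays there
- blue_case_mid (a point): centre (half-way up) of the closed sample case with a blue lid: a rigid white box 100 mm long (its x), 56 mm wide (its y), 42 mm high (its z), flat on top and underneath, about 0.15 to 0.3 kg; easily gripped across its 56 mm width. Stands on the bench at the start; goes on the grey-lidded case, long sides parallel
- green_case_mid (a point): centre (half-way up) of the closed sample case with a green lid: a rigid white box 100 mm long (its x), 56 mm wide (its y), 42 mm high (its z), flat on top and underneath, about 0.15 to 0.3 kg; easily gripped across its 56 mm width. Stands on the bench at the start; goes on the blue-lidded case, long sides parallel
- console: hold-to-run console, fixed to the bench: a grey base 180 mm (its x) by 100 mm (y) by 20 mm high, with a pair of hinge posts 75 mm high at its +x end and two green marker posts, 60 mm high, either side of the paddle near its -x end (45 mm off the middle line, 50 mm from the centre towards -x). Origin: centre of its underside
- paddle_pad (a point): middle of the top of the round black pad (36 mm across, 10 mm high) near the free end of the yellow paddle: the place to press, from above. The paddle is 60 mm wide, 10 mm thick and reaches 142 mm from its hinge, which lies along the console's y axis, 70 mm from the console's centre towards +x and 60 mm above the bench; the pad is 115 mm from the hinge towards the console's -x and moves with the paddle, about 100 mm above the bench at rest and 75 mm when the paddle is level.
- paddle (a joint): angle of the sprung paddle in rad: 0 at rest (free end tilted up 0.22 rad), 0.22 in the middle position (paddle level with the tops of the green marker posts), 0.44 fully down on its stop. It springs back when let go; pressing on the pad takes about 2 N to start, 7 N at the middle and 11 N at the stop
- beaker: bystander, leave alone: glass beaker, 72 mm across, 85 mm high; origin under its middle
- fitting: bystander, leave alone: black plastic ring fitting, 32 mm across, 14 mm high, origin under its middle. More bystanders, also to be left alone, lie round the outside of the work area: a screwdriver in front of the robot's base, a wrench and a white bottle 150 mm high on the right beyond the console and feeder, a jar and a tip box on the far side, all lower than 65 mm except the bottle

How it is judged:
On the way, in this order (a step that is already met when the one before it is completed fails the run):
1. the blue-lidded case is lowered, still in the grip, to within 7 mm of its seat on the grey-lidded case (contact force between the fingers and blue_case above 0.5 N and horizontal distance between blue_case_mid and white_case_mid below 0.015 m and z of blue_case_mid in the frame of white_case_mid between 0.036 and 0.049 m), for 0.05 s.
2. the blue-lidded case stands released, squarely on the grey-lidded one (z of blue_case_mid in the frame of white_case_mid between 0.039 and 0.045 m and horizontal distance between blue_case_mid and white_case_mid below 0.01 m and angle between the x axis of blue_case_mid and the x axis of white_case_mid, either way round below 0.12 rad and angle between blue_case_mid's own z axis and vertical below 0.05 rad and contact force between the fingers and blue_case below 0.1 N and linear speed of blue_case below 0.02 m/s), for 0.2 s.
3. the green-lidded case is lowered, still in the grip, to within 7 mm of its seat on the blue-lidded case (contact force between the fingers and green_case above 0.5 N and horizontal distance between green_case_mid and blue_case_mid below 0.015 m and z of green_case_mid in the frame of blue_case_mid between 0.036 and 0.049 m), for 0.05 s.
4. the green-lidded case stands released, squarely on the blue-lidded one (z of green_case_mid in the frame of blue_case_mid between 0.039 and 0.045 m and horizontal distance between green_case_mid and blue_case_mid below 0.01 m and angle between the x axis of green_case_mid and the x axis of blue_case_mid, either way round below 0.12 rad and angle between green_case_mid's own z axis and vertical below 0.05 rad and contact force between the fingers and green_case below 0.1 N and linear speed of green_case below 0.02 m/s), for 0.2 s.
5. the robot holds the paddle in its middle position (value of joint paddle between 0.15 and 0.29 rad and contact force between any of the fingers, the arm and paddle above 1 N), for 0.3 s.
At the end, for the whole second after the job is handed in: Grey case on the feeder (20 mm from its middle at most), blue on grey, green on blue, each within 10 mm and 0.12 rad of the one below, upright, still, fingers off them; the robot holds the paddle still at 0.15 to 0.29 rad with over 1 N (all of step 2 and all of step 4 and all of step 5 and horizontal distance between white_case_mid and feeder_spot below 0.02 m and z of white_case_mid in the frame of feeder_spot between 0.017 and 0.025 m and angle between white_case_mid's own z axis and vertical below 0.05 rad and contact force between the fingers and white_case below 0.1 N and linear speed of white_case below 0.02 m/s and velocity of joint paddle between -0.1 and 0.1 rad/s); the arm keeps its last pose, push and grip.
It fails at once if the paddle is pushed fully down (past 0.38 rad) and trips the stop (value of joint paddle above 0.38 rad).
It fails at once if another thing on the bench is moved more than 30 mm (distance of any of bottle, beaker, jar, screwdriver, wrench, fitting, tipbox from where it was at the start of the episode above 0.03 m).
It also fails if it takes over 72 s, if anything falls off the work surface, if the arm or the gripper's body presses on something with over 40 N, if the wrist force passes 120 N, or if a joint passes its speed limit or range.

ROBOT

A 7-joint arm with a two-finger parallel gripper is mounted at the origin on the work surface. World frame = base frame: x ahead of the robot, y to its left, z up, the work surface at z = 0. Lengths are in m, angles in rad, forces in N, time in s.
With the tool pointing down it reaches from about 0.4 to 0.925 m from the base axis. Payload 4.1 kg.
Tool frame: the origin (TCP) lies on the centre line of the jaws, within the pads' length; the fingertips stand 22 mm ahead of it and the grasp point (between the pads) lies 3 mm ahead of it; z points along the fingers, y is the line along which they close (so a half turn about z gives the same grasp; the last joint's range is limited). The gripper opens to 85 mm and grips with 20 to 120 N. Pads are 22 mm wide; open, the fingers measure 114 mm over their backs; the gripper's body (76 mm by 85 mm) begins 54 mm behind the grasp point. The pads swing forward as they close: fully open they stand 13 mm farther back than shut.
Start: joints at [-1.405, 0.398, 0.045, 1.537, -0.019, 1.207, -0.051], TCP at [0.17, 0.627, 0.253] pointing down, gripper open.
Joint ranges: [-2.82, 2.82], [-0.49, 2.23], [-1.37, 1.46], [0, 2.46], [-1.36, 4.5], [0.23, 2], [-2.94, 2.94]. Speed limits (rad/s): [2.57, 2.57, 3.14, 3.14, 3.14, 3.14, 3.14].

INTERFACE

Orientations are given as a unit quaternion [w, x, y, z].
In Python, from rig import observe, optics, job gives the robot as it stands.
- The arm moves only by the tool carry_out, never from a script. Its argument "steps" is a list of rows, each an object with "dr": the turn, a rotation vector about the tool's x, y, z in degrees, a list of three; "dp": the shift along the tool's x, y, z in cm, a list of three; "claw": the closure, from -1 (fully open) to 1 (shut). A call has 1 to 8 rows; each row shifts and turns the commanded pose from where the row before left it, along the tool's axes as they then stand; what a row does not reach is not made up. A row lasts 1/8 s, in which the tool goes at most 62.5 mm and 10.7 degrees, less where a joint would pass 70% of its speed; a pose out of reach is approached as far as the arm can. A call is refused whole if a number of a shift passes 6.25 or a number of a turn 10.7, either way. A call with a gripper value outside its range is refused whole. The fingers move at their own pace and stop on an object; "grip_force" is the grip in N (left out, the last holds). Time passes only in rows, so rows that do not move let the fingers close. It gives the time, the measured TCP pose, the force, the opening and the grip force at its end, in the units of the state.
- observe(): the state, without advancing time (a new reading comes with each control period).
- optics.snapshot(name): name is "side" or "top" or "wrist"; returns (picture, depth): 420x560x3 uint8, red, green, blue; 420x560 float32, m along the optical axis (not along the pixel's ray), 0 where there is no reading.
- optics.camera_params(name): a dict with "fx", "fy", "cx", "cy" (pixels), "T" (4x4, takes a point from camera to world coordinates); the wrist camera has in their place "T_tool_cam" (4x4, takes a point from camera to tool coordinates, whose origin is the TCP and whose axes are the flange's). Camera axes: x right, y down, z forward; pixel columns grow to the right and rows downward; lengths in m; the calibration is good to about 2 mm. A picture is of the moment at which its call begins: read the wrist's pose just before it. camera_params takes no time and is no camera call.
- job.finish_job(): hands the job in; it is judged then, once.
The state is a dict: "time": time; "joint_positions": joint angles; "joint_velocities": joint speeds; "joint_efforts": joint torques, N m; "position": TCP position; "tool_rot": TCP orientation; "ft_force": force on the tool from outside, world axes, zero at the start; "wrist_torque": the same for the moment, N m; "width": finger opening in m; "gripper_force": force on a finger pad.
Only numpy, scipy, OpenCV 4.12 (cv2) and the standard library are available. Lean on these libraries where they do the work, as an engineer would, in place of code of your own. Each camera call takes 0.05 s, during which the arm holds its last target. There are 200 camera calls.

## Working session

There is one attempt and no reset: what is moved stays moved. The work goes in short steps, Python scripts to look and compute and a tool call to move; the robot and the scene stay as the last step left them, time stands still between calls to the robot, and variables do not carry over. Pictures are saved under pics/ and viewed, at most 10 in all, crops included, and the job is handed in when it is done.

Besides the shell and the picture viewer there is one more tool, called after "Call:" as a command line: name --argument value ..., lists and objects as JSON in quotes. carry_out: Moves the arm, as the interface text tells. Its arguments: {"type":"object","properties":{"steps":{"type":"array"},"grip_force":{"type":"number"}},"required":["steps"]}

```bash
mkdir -p pics
python3 - <<'E'
from rig import observe, optics, job
import cv2,numpy as np
s=observe();print(s)
for n in("top","side"):
    p,d=optics.snapshot(n);cv2.imwrite(f"pics/{n}0.png",p[:,:,::-1]);np.savez(f"{n}0.npz",p=p,d=d)
    c=optics.camera_params(n);print(n,c)
print(optics.camera_params("wrist"))
E
```

```text
{'time': 0.0, 'joint_positions': array([-1.40501659,  0.39921565,  0.04505076,  1.53789267, -0.018645  ,
        1.20692586, -0.05071915]), 'joint_velocities': array([-4.05542720e-04, -9.72963327e-05, -1.17315507e-03, -3.10121853e-04,
       -4.97576224e-04, -2.87131501e-04,  5.92298286e-04]), 'joint_efforts': array([-5.29096778e-04, -4.75127041e+01,  1.36441682e+00, -2.54218733e+01,
        1.16438553e-02,  9.70421213e-03, -4.26959502e-06]), 'position': array([0.169947  , 0.62676247, 0.25224288]), 'tool_rot': array([-3.48137334e-05,  1.31955443e-01,  9.91255133e-01, -1.01022012e-03]), 'ft_force': array([-0.44012777,  0.18867237, -0.27932237]), 'wrist_torque': array([-0.00681781,  0.01213431, -0.00139072]), 'gripper_force': 0.0, 'width': 0.08506756489390387}
top {'fx': 398.41802939931404, 'fy': 398.41802939931404, 'cx': 284.9955948337791, 'cy': 203.87636874466088, 'T': array([[ 0.00749602, -0.98317492,  0.18251269,  0.42742452],
       [-0.99995159, -0.00620663,  0.00763482,  0.03883498],
       [-0.00637358, -0.18256108, -0.98317385,  0.96237951],
       [ 0.        ,  0.        ,  0.        ,  1.        ]])}
side {'fx': 509.3476607508212, 'fy': 509.3476607508212, 'cx': 280.51343894354807, 'cy': 207.3481086006376, 'T': array([[ 0.99758031, -0.02814041,  0.06357392,  0.47180042],
       [-0.0658501 , -0.67575182,  0.73418202, -0.88569468],
       [ 0.02230001, -0.73659188, -0.67596976,  0.93582867],
       [ 0.        ,  0.        ,  0.        ,  1.        ]])}
{'fx': 374.23571545706875, 'fy': 374.23571545706875, 'cx': 284.624277957171, 'cy': 208.2053426272023, 'T_tool_cam': array([[ 3.90167800e-04, -9.47804850e-01, -3.18850771e-01,
         8.17174974e-02],
       [ 9.99999920e-01,  3.97494296e-04,  4.20910006e-05,
         1.54288399e-03],
       [ 8.68473079e-05, -3.18850761e-01,  9.47804929e-01,
        -1.20827865e-01],
       [ 0.00000000e+00,  0.00000000e+00,  0.00000000e+00,
         1.00000000e+00]])}
```

View pics/top0.png

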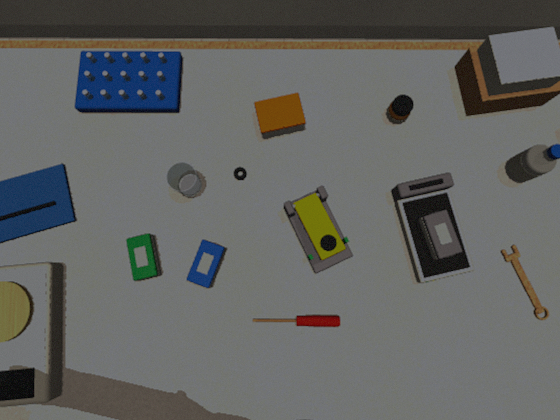

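View pics/side0.png

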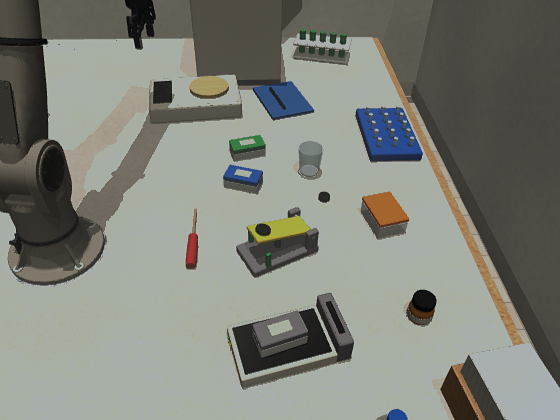

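The top view shows blue at (206,263), green at (143,257), grey case at (440,235), the pad at (328,243), and the beaker at (185,180). The side view agrees. Next I measure with the masks and depth.

```bash
cat > h.py <<'E'
import numpy as np,cv2
from rig import observe, optics
from scipy.spatial.transform import Rotation as R
def tool():
    s=observe();q=s["tool_rot"];T=np.eye(4);T[:3,:3]=R.from_quat([q[1],q[2],q[3],q[0]]).as_matrix();T[:3,3]=s["position"];return T
def plane(c,T,uv,z):
    uv=np.asarray(uv,float).reshape(-1,2)
    r=np.c_[(uv[:,0]-c["cx"])/c["fx"],(uv[:,1]-c["cy"])/c["fy"],np.ones(len(uv))]@T[:3,:3].T
    return T[:3,3]+r*((z-T[2,3])/r[:,2])[:,None]
def cloud(c,T,d):
    v,u=np.indices(d.shape);P=np.stack([(u-c["cx"])/c["fx"]*d,(v-c["cy"])/c["fy"]*d,d],-1)
    return P@T[:3,:3].T+T[:3,3]
def rect(xy):
    """centre, (long,short), yaw of long axis (deg)"""
    b=cv2.boxPoints(cv2.minAreaRect((np.asarray(xy)*1000).astype(np.float32)));e1,e2=b[1]-b[0],b[2]-b[1]
    l=e1 if np.hypot(*e1)>np.hypot(*e2) else e2
    return b.mean(0)/1000,sorted([np.hypot(*e1),np.hypot(*e2)]),(np.degrees(np.arctan2(l[1],l[0]))+90)%180-90
E
python3 - <<'E'
from h import *
z=np.load("top0.npz");p,d=z["p"],z["d"];c=optics.camera_params("top")
X=cloud(c,c["T"],d);hsv=cv2.cvtColor(p,cv2.COLOR_RGB2HSV)
print("table",X[330,200],X[200,100])
def m(name,box,lo,hi,zz):
    u0,v0,u1,v1=box;k=cv2.inRange(hsv,lo,hi);q=np.zeros_like(k);q[v0:v1,u0:u1]=k[v0:v1,u0:u1]
    n,l,st,_=cv2.connectedComponentsWithStats(q);i=1+st[1:,4].argmax();q=(l==i)
    ct=max(cv2.findContours(q.astype('uint8'),0,1)[0],key=len)
    P=plane(c,c["T"],ct.reshape(-1,2),zz)
    pts=X[q&(d>0)];print(name,rect(P[:,:2]),"z pct",np.percentile(pts[:,2],[10,50,90]))
m("blue",(180,230,235,300),(100,120,30),(130,255,255),.042)
m("green",(115,225,170,290),(45,120,20),(80,255,255),.042)
m("yellow",(280,180,360,280),(22,150,60),(35,255,255),.07)
m("pad",(312,230,345,258),(0,0,0),(180,255,40),.1)
for nm,(u0,v0,u1,v1),z0,z1 in[("grey",(380,180,480,290),.07,.085),("feeder",(380,170,480,290),.03,.04),("padz",(310,225,350,260),.09,.12),("beaker",(160,150,215,205),.05,.12),("console",(270,170,365,280),.015,.025)]:
    Q=X[v0:v1,u0:u1].reshape(-1,3);Q=Q[(Q[:,2]>z0)&(Q[:,2]<z1)]
    if len(Q)>10:print(nm,len(Q),rect(Q[:,:2]),np.median(Q,0))
E
```

```text
table [0.30697099 0.2412455  0.0014916 ] [ 0.61308114  0.50347225 -0.00079995]
blue (array([0.4590592 , 0.22723882], dtype=float32), [np.float32(55.353977), np.float32(97.61452)], np.float32(-19.488174)) z pct [0.03908119 0.04140322 0.0435365 ]
green (array([0.47312647, 0.37482202], dtype=float32), [np.float32(55.885033), np.float32(98.48581)], np.float32(14.45665)) z pct [0.03867468 0.04130908 0.04342851]
yellow (array([ 0.5440053 , -0.03058129], dtype=float32), [np.float32(62.389874), np.float32(144.37044)], np.float32(27.222702)) z pct [0.06627119 0.07840353 0.09303301]
pad (array([ 0.5032599 , -0.04806626], dtype=float32), [np.float32(30.280415), np.float32(32.463135)], np.float32(-0.51519775)) z pct [0.09654271 0.0998544  0.10262983]
grey 1158 (array([ 0.56368333, -0.29254293], dtype=float32), [np.float32(58.624714), np.float32(176.69574)], np.float32(18.168854)) [ 0.52624732 -0.30283378  0.0767549 ]
feeder 3257 (array([ 0.5458433 , -0.29974365], dtype=float32), [np.float32(130.15962), np.float32(228.96631)], np.float32(13.059494)) [ 0.5276752  -0.28927018  0.03424285]
padz 443 (array([ 0.4998747 , -0.04948894], dtype=float32), [np.float32(46.316944), np.float32(58.878487)], np.float32(-64.04802)) [ 0.49561473 -0.04892687  0.09566735]
beaker 425 (array([0.6536281 , 0.28394783], dtype=float32), [np.float32(68.73475), np.float32(71.621544)], np.float32(45.378296)) [0.66020226 0.29152886 0.07463977]
console 1185 (array([ 0.540945  , -0.02997419], dtype=float32), [np.float32(100.16732), np.float32(179.62227)], np.float32(25.539062)) [ 0.50618974 -0.02518865  0.01957919]
```

Call:
carry_out --steps '[{"dr":[0,0,4.3],"dp":[0,0,0],"claw":-1},{"dr":[0,0,0],"dp":[-4.8,-3.3,0.9],"claw":-1},{"dr":[0,0,0],"dp":[-4.8,-3.3,0.9],"claw":-1},{"dr":[0,0,0],"dp":[-4.8,-3.3,0.9],"claw":-1},{"dr":[0,0,0],"dp":[-4.8,-3.3,0.9],"claw":-1},{"dr":[0,0,0],"dp":[-4.8,-3.3,0.9],"claw":-1},{"dr":[0,0,0],"dp":[-4.8,-3.3,0.9],"claw":-1},{"dr":[0,0,0],"dp":[-4.8,-3.3,0.9],"claw":-1}]' --grip_force 40

```text
time: 1.1
position: [0.4106, 0.2959, 0.1899]
tool_rot: [-0.0, 0.169, 0.986, 0.0]
ft_force: [1.6, -0.3, 1.2]
width: 0.0853
gripper_force: 0.0
```

Call:
carry_out --steps '[{"dr":[0,0,0],"dp":[-3.5,-2.5,0],"claw":-1},{"dr":[0,0,0],"dp":[-3.5,-2.5,0],"claw":-1},{"dr":[0,0,0],"dp":[0,0,0],"claw":-1},{"dr":[0,0,0],"dp":[0,0,0],"claw":-1}]'

```text
time: 1.6
position: [0.4586, 0.2277, 0.19]
tool_rot: [-0.0, 0.169, 0.986, 0.0]
ft_force: [0.1, 0.7, -0.6]
width: 0.0855
gripper_force: 0.0
```

```bash
cat >> h.py <<'E'
HSV={"blue":((100,120,30),(130,255,255)),"green":((45,120,20),(80,255,255))}
def wrist(name=None):
    c=optics.camera_params("wrist");T0=tool();p,d=optics.snapshot("wrist")
    if name:cv2.imwrite(f"pics/{name}.png",p[:,:,::-1]);np.savez(name+".npz",p=p,d=d,T=T0)
    return c,T0,T0@c["T_tool_cam"],p,d
def lid(p,d,c,T,col,zz):
    k=cv2.inRange(cv2.cvtColor(p,cv2.COLOR_RGB2HSV),*HSV[col]);X=cloud(c,T,d)
    k[~((d>0)&(abs(X[...,2]-zz)<.006))]=0
    n,l,st,_=cv2.connectedComponentsWithStats(k);q=(l==1+st[1:,4].argmax())
    ct=max(cv2.findContours(q.astype('uint8'),0,1)[0],key=len)
    return rect(plane(c,T,ct.reshape(-1,2),zz)[:,:2]),np.median(X[q][:,2])
def go(T0,xyz,yaw_y):
    """tool turn (deg) bringing tool y to world angle yaw_y, then shift (cm) in the turned tool frame"""
    a=np.degrees(np.arctan2(T0[1,1],T0[0,1]));t=(yaw_y-a+90)%180-90
    Rn=R.from_euler('z',t,degrees=True).as_matrix()@T0[:3,:3]
    print("turn z",round(-t,1),"tilt",T0[:3,2].round(4),"dp cm",(Rn.T@(np.array(xyz)-T0[:3,3])*100).round(2),"tcp",T0[:3,3].round(4))
E
python3 - <<'E'
from h import *
c,T0,T,p,d=wrist("w1")
r,z=lid(p,d,c,T,"blue",.042);print(r,z)
go(T0,[*r[0],.028],r[2]+90)
E
```

```text
(array([0.4216128 , 0.23708098], dtype=float32), [np.float32(25.601074), np.float32(41.285942)], np.float32(68.15428)) 0.042306566872284845
turn z -87.6 tilt [-9.e-04  4.e-04 -1.e+00] dp cm [ 0.49  3.78 16.2 ] tcp [0.4586 0.2277 0.19  ]
```

View pics/w1.png

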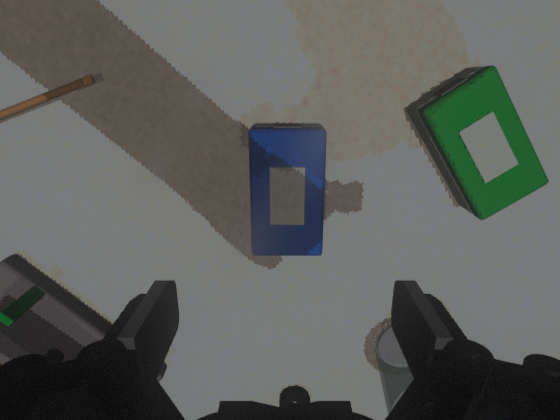

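The wrist view shows the blue lid at (288,190), partly shadowed, and the green lid at (490,143). I'll loosen the value threshold.

```bash
sed -i 's/(100,120,30)/(100,90,8)/;s/(45,120,20)/(45,90,8)/' h.py
python3 - <<'E'
from h import *
z=np.load("w1.npz");c=optics.camera_params("wrist");T0=z["T"];T=T0@c["T_tool_cam"]
for n in("green","blue"):
    r,h=lid(z["p"],z["d"],c,T,n,.042);print(n,r,h)
go(T0,[*r[0],.030],r[2]+90)
E
```

```text
green (array([0.47171038, 0.37811166], dtype=float32), [np.float32(55.46085), np.float32(99.34081)], np.float32(14.617203)) 0.04230655305233427
blue (array([0.45753723, 0.23164956], dtype=float32), [np.float32(54.634785), np.float32(97.99379)], np.float32(-19.424316)) 0.042334791615489864
turn z -0.0 tilt [-9.e-04  4.e-04 -1.e+00] dp cm [ 0.22  0.33 16.  ] tcp [0.4586 0.2277 0.19  ]
```

Call:
carry_out --steps '[{"dr":[0,0,0],"dp":[0.2,0.3,4],"claw":-1},{"dr":[0,0,0],"dp":[0,0,4],"claw":-1},{"dr":[0,0,0],"dp":[0,0,4],"claw":-1},{"dr":[0,0,0],"dp":[0,0,4],"claw":-1},{"dr":[0,0,0],"dp":[0,0,0],"claw":-1},{"dr":[0,0,0],"dp":[0,0,0],"claw":1},{"dr":[0,0,0],"dp":[0,0,0],"claw":1},{"dr":[0,0,0],"dp":[0,0,0],"claw":1}]' --grip_force 40

```text
time: 2.65
position: [0.4595, 0.2316, 0.0322]
tool_rot: [0.001, 0.169, 0.986, 0.001]
ft_force: [-0.6, -0.2, 7.4]
width: 0.0555
gripper_force: 44.6
```

Call:
carry_out --steps '[{"dr":[0,0,0],"dp":[0,0,0],"claw":1},{"dr":[0,0,0],"dp":[0,0,0],"claw":1},{"dr":[0,0,0],"dp":[0,0,0],"claw":1}]'

```text
time: 3.02
position: [0.4595, 0.2316, 0.0322]
tool_rot: [0.001, 0.169, 0.986, 0.001]
ft_force: [-1.3, 0.4, 8.1]
width: 0.0555
gripper_force: 44.6
```

Call:
carry_out --steps '[{"dr":[0,0,0],"dp":[0,0,-5],"claw":1},{"dr":[0,0,-9.5],"dp":[0,0,-5.5],"claw":1},{"dr":[0,0,-9.5],"dp":[0,0,-5.5],"claw":1},{"dr":[0,0,-9.5],"dp":[0,0,-5],"claw":1},{"dr":[0,0,-9.5],"dp":[0,0,0],"claw":1},{"dr":[0,0,0],"dp":[0,0,0],"claw":1}]'

```text
time: 3.78
position: [0.4581, 0.2304, 0.2409]
tool_rot: [0.0, -0.16, 0.987, 0.0]
ft_force: [0.7, -0.2, -3.8]
width: 0.0557
gripper_force: 44.8
```

Run:
```python
from h import *
c=optics.camera_params("top");z=np.load("top0.npz");X=cloud(c,c["T"],z["d"])
for lo,hi in((.07,.084),(.06,.07)):
    k=((X[...,2]>lo)&(X[...,2]<hi)).astype('uint8');k[:,:380]=0;k[:,480:]=0;k[:160]=0;k[300:]=0
    n,l,st,ce=cv2.connectedComponentsWithStats(k,connectivity=4)
    for i in range(1,n):
        if st[i,4]>60:
            q=l==i
            ct=max(cv2.findContours(q.astype('uint8'),0,1)[0],key=len)
            print(st[i],rect(plane(c,c["T"],ct.reshape(-1,2),.077)[:,:2]),np.median(X[q][:,2]))
T0=tool();print(observe()["width"]);go(T0,[.62,-.27,.25],108)
```

```text
[ 423  209   39   50 1155] (array([ 0.5273864 , -0.30267286], dtype=float32), [np.float32(57.515476), np.float32(100.916954)], np.float32(17.36837)) 0.07676368037688353
[397 172  56  25 774] (array([ 0.6390958, -0.2714162], dtype=float32), [np.float32(33.495052), np.float32(127.66957)], np.float32(-76.57178)) 0.06493231877254285
0.05569725897560495
turn z 0.4 tilt [ 6.e-04  1.e-03 -1.e+00] dp cm [  0.06 -52.6   -0.94] tcp [0.4581 0.2304 0.2409]
```

Call:
carry_out --steps '[{"dr":[0,0,0],"dp":[0,-5,0],"claw":1},{"dr":[0,0,0],"dp":[0,-5,0],"claw":1},{"dr":[0,0,0],"dp":[0,-5,0],"claw":1},{"dr":[0,0,0],"dp":[0,-5,0],"claw":1},{"dr":[0,0,0],"dp":[0,-5,0],"claw":1},{"dr":[0,0,0],"dp":[0,-5,0],"claw":1},{"dr":[0,0,0],"dp":[0,-5,0],"claw":1},{"dr":[0,0,0],"dp":[0,-5,0],"claw":1}]'

```text
time: 4.78
position: [0.5851, -0.1497, 0.239]
tool_rot: [-0.001, -0.16, 0.987, 0.0]
ft_force: [0.7, -0.3, -1.6]
width: 0.055
gripper_force: 44.8
```

Call:
carry_out --steps '[{"dr":[0,0,0],"dp":[0,-5,0],"claw":1},{"dr":[0,0,0],"dp":[0,-5,0],"claw":1},{"dr":[0,0,0],"dp":[0,-2.5,0],"claw":1},{"dr":[0,0,0],"dp":[0,0,0],"claw":1},{"dr":[0,0,0],"dp":[0,0,0],"claw":1}]'

```text
time: 5.4
position: [0.6248, -0.2656, 0.2391]
tool_rot: [-0.001, -0.161, 0.987, 0.001]
ft_force: [-0.1, -0.3, -1.9]
width: 0.0553
gripper_force: 44.7
```

Run:
```python
from h import *
c,T0,T,p,d=wrist("w2");X=cloud(c,T,d)
print(T0[:3,3],"yawy",np.degrees(np.arctan2(T0[1,1],T0[0,1])))
k=((abs(X[...,2]-.077)<.006)&(d>0)).astype('uint8')
n,l,st,ce=cv2.connectedComponentsWithStats(k,connectivity=4)
for i in range(1,n):
    if st[i,4]>400:
        q=l==i;ct=max(cv2.findContours(q.astype('uint8'),0,1)[0],key=len)
        print(st[i],rect(plane(c,T,ct.reshape(-1,2),.077)[:,:2]),np.median(X[q][:,2]))
k=cv2.inRange(cv2.cvtColor(p,cv2.COLOR_RGB2HSV),*HSV["blue"])>0
k[:150]=0
Y=(X-T0[:3,3])@T0[:3,:3];q=Y[k&(d>0)&(abs(Y[...,2])<.06)];print("held lid in tool",len(q),np.percentile(q,[2,50,98],axis=0) if len(q) else 0)
```

```text
[ 0.62481555 -0.26560457  0.23908633] yawy 108.50398059008381
[ 235    0   83  121 9447] (array([ 0.53699106, -0.30043867], dtype=float32), [np.float32(55.474476), np.float32(79.52458)], np.float32(17.47345)) 0.07736190134812065
[526 250  24  34 635] (array([ 0.6197642 , -0.04106009], dtype=float32), [np.float32(17.55637), np.float32(30.798698)], np.float32(25.868301)) 0.07486780117863828
[  0 341  64  19 613] (array([ 0.8408527 , -0.43519264], dtype=float32), [np.float32(13.048828), np.float32(56.552082)], np.float32(-80.87089)) 0.07676101524596085
held lid in tool 26843 [[-0.03254653 -0.02514847 -0.01123268]
 [ 0.02455458  0.00098341 -0.00993819]
 [ 0.04941782  0.0276539  -0.00620629]]
```

View pics/w2.png

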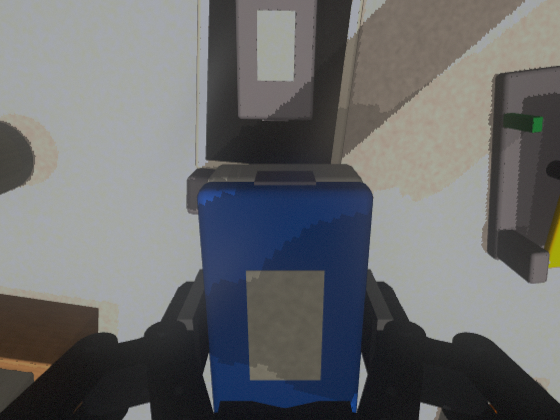

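The wrist view shows the grey lid at (277,55), cut off at the top edge, and the held blue case square between the fingers. Grey's near edge agrees with the top view, so its centre is (0.5275, -0.303) with yaw 17.4°.

Call:
carry_out --steps '[{"dr":[0,0,1.0],"dp":[0,0,0],"claw":1},{"dr":[0,0,0],"dp":[3.5,-0.2,0],"claw":1},{"dr":[0,0,0],"dp":[3.5,-0.2,0],"claw":1},{"dr":[0,0,0],"dp":[3.4,-0.2,2.5],"claw":1},{"dr":[0,0,0],"dp":[0,0,3.5],"claw":1},{"dr":[0,0,0],"dp":[0,0,3],"claw":1},{"dr":[0,0,0],"dp":[0,0,2],"claw":1},{"dr":[0,0,0],"dp":[0,0,0],"claw":1}]'

```text
time: 6.45
position: [0.5272, -0.3031, 0.129]
tool_rot: [-0.001, -0.153, 0.988, 0.001]
ft_force: [0.4, 1.1, -2.2]
width: 0.0555
gripper_force: 44.6
```

Run:
```python
from h import *
go(tool(),[.5275,-.303,.1095],107.45)
p,d=optics.snapshot("side");cv2.imwrite("pics/s1.png",cv2.resize(p[250:400,180:380,::-1],None,fx=4,fy=4))
```

```text
turn z 0.1 tilt [-0.0026  0.0015 -1.    ] dp cm [-0.03 -0.    1.95] tcp [ 0.5272 -0.3031  0.129 ]
```

View pics/s1.png

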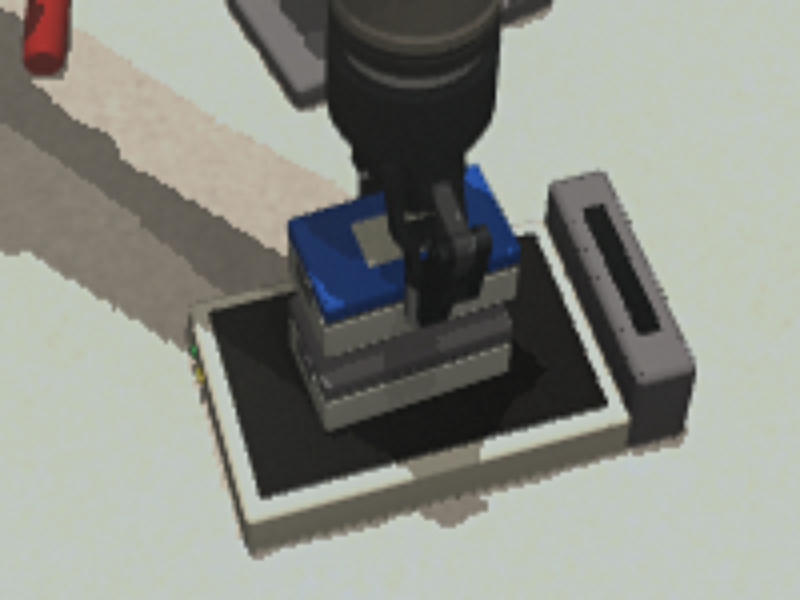

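The blue case hovers about 20 mm above the grey one and lines up with it (image corners at about (330,320) and (330,430)). I lower it.

Call:
carry_out --steps '[{"dr":[0,0,0],"dp":[0,0,0.8],"claw":1},{"dr":[0,0,0],"dp":[0,0,0.5],"claw":1},{"dr":[0,0,0],"dp":[0,0,0.3],"claw":1},{"dr":[0,0,0],"dp":[0,0,0.2],"claw":1},{"dr":[0,0,0],"dp":[0,0,0],"claw":1},{"dr":[0,0,0],"dp":[0,0,0],"claw":1}]'

```text
time: 7.25
position: [0.5279, -0.3043, 0.1124]
tool_rot: [0.0, -0.152, 0.988, -0.0]
ft_force: [0.1, -0.8, -3.1]
width: 0.0556
gripper_force: 44.7
```

Call:
carry_out --steps '[{"dr":[0,0,0],"dp":[0,0,0.1],"claw":1},{"dr":[0,0,0],"dp":[0,0,0.1],"claw":1},{"dr":[0,0,0],"dp":[0,0,0.1],"claw":1},{"dr":[0,0,0],"dp":[0,0,0],"claw":1},{"dr":[0,0,0],"dp":[0,0,0],"claw":1}]'

```text
time: 7.88
position: [0.5279, -0.3042, 0.1093]
tool_rot: [0.0, -0.152, 0.988, 0.0]
ft_force: [-0.4, 0.1, -1.6]
width: 0.0558
gripper_force: 44.8
```

Call:
carry_out --steps '[{"dr":[0,0,0],"dp":[0,0,0.1],"claw":1},{"dr":[0,0,0],"dp":[0,0,0],"claw":1},{"dr":[0,0,0],"dp":[0,0,0],"claw":1}]'

```text
time: 8.25
position: [0.5279, -0.3042, 0.1093]
tool_rot: [0.0, -0.152, 0.988, 0.0]
ft_force: [-1.8, 0.8, 5.0]
width: 0.0555
gripper_force: 45.6
```

Call:
carry_out --steps '[{"dr":[0,0,0],"dp":[0,0,0],"claw":0.1},{"dr":[0,0,0],"dp":[0,0,0],"claw":-0.3},{"dr":[0,0,0],"dp":[0,0,0],"claw":-1},{"dr":[0,0,0],"dp":[0,0,0],"claw":-1},{"dr":[0,0,0],"dp":[0,0,0],"claw":-1},{"dr":[0,0,0],"dp":[0,0,0],"claw":-1},{"dr":[0,0,0],"dp":[0,0,-1],"claw":-1},{"dr":[0,0,0],"dp":[0,0,-3],"claw":-1}]'

```text
time: 9.25
position: [0.5269, -0.3035, 0.1477]
tool_rot: [-0.001, -0.152, 0.988, 0.001]
ft_force: [0.3, 0.5, -0.3]
width: 0.0856
gripper_force: 0.0
```

Call:
carry_out --steps '[{"dr":[0,0,0],"dp":[0,0,-5],"claw":-1},{"dr":[0,0,0],"dp":[0,0,-5],"claw":-1},{"dr":[0,0,0],"dp":[-3,0,-3],"claw":-1},{"dr":[0,0,0],"dp":[0,0,0],"claw":-1},{"dr":[0,0,0],"dp":[0,0,0],"claw":-1}]'

```text
time: 9.88
position: [0.5556, -0.2952, 0.2778]
tool_rot: [-0.001, -0.152, 0.988, 0.0]
ft_force: [-1.4, 0.1, -0.3]
width: 0.0855
gripper_force: 0.0
```

Run:
```python
from h import *
c,T0,T,p,d=wrist("w3")
print(lid(p,d,c,T,"blue",.119),observe()["width"])
go(T0,[.472,.376,.265],104.55)
X=cloud(c,T,d)
q=(abs(X[...,2]-.077)<.005)&(d>0)&(np.hypot(X[...,0]-.5275,X[...,1]+.303)<.07)
print("grey visible px",q.sum())
```

```text
((array([ 0.52716523, -0.3033445 ], dtype=float32), [np.float32(55.235355), np.float32(98.113235)], np.float32(17.543365)), np.float64(0.11929960605750956)) 0.08529619049094568
turn z 3.0 tilt [-1.4e-03  3.0e-04 -1.0e+00] dp cm [-8.77 67.06  1.32] tcp [ 0.5556 -0.2952  0.2778]
grey visible px 48
```

Call:
carry_out --steps '[{"dr":[0,0,3],"dp":[0,0,0],"claw":-1},{"dr":[0,0,0],"dp":[-0.8,5.6,0],"claw":-1},{"dr":[0,0,0],"dp":[-0.8,5.6,0],"claw":-1},{"dr":[0,0,0],"dp":[-0.8,5.6,0],"claw":-1},{"dr":[0,0,0],"dp":[-0.8,5.6,0],"claw":-1},{"dr":[0,0,0],"dp":[-0.8,5.6,0],"claw":-1},{"dr":[0,0,0],"dp":[-0.7,5.6,0],"claw":-1},{"dr":[0,0,0],"dp":[-0.7,5.6,0],"claw":-1}]'

```text
time: 10.92
position: [0.5089, 0.0984, 0.2773]
tool_rot: [-0.001, -0.126, 0.992, -0.0]
ft_force: [1.7, 0.1, -0.0]
width: 0.0859
gripper_force: 0.0
```

Call:
carry_out --steps '[{"dr":[0,0,0],"dp":[-0.7,5.6,1.5],"claw":-1},{"dr":[0,0,0],"dp":[-0.7,5.6,1.5],"claw":-1},{"dr":[0,0,0],"dp":[-0.7,5.6,1.5],"claw":-1},{"dr":[0,0,0],"dp":[-0.7,5.6,1.5],"claw":-1},{"dr":[0,0,0],"dp":[-0.7,5.6,2],"claw":-1},{"dr":[0,0,0],"dp":[0,0,0],"claw":-1},{"dr":[0,0,0],"dp":[0,0,0],"claw":-1}]'

```text
time: 11.8
position: [0.474, 0.3758, 0.1972]
tool_rot: [-0.001, -0.126, 0.992, -0.001]
ft_force: [-0.4, -0.9, 0.0]
width: 0.0855
gripper_force: 0.0
```

Run:
```python
from h import *
c,T0,T,p,d=wrist("w4")
r,z=lid(p,d,c,T,"green",.042);print(r,z,observe()["joint_positions"])
go(T0,[*r[0],.032],r[2]+90)
```

```text
(array([0.44564924, 0.37181246], dtype=float32), [np.float32(44.380833), np.float32(53.77412)], np.float32(-73.59184)) 0.04229637928067065 [-0.86114451  0.36905223  0.15483268  1.71480599 -0.06207534  1.06402692
  1.13545208]
turn z 88.1 tilt [-0.0011 -0.0028 -1.    ] dp cm [ 0.38 -2.79 16.53] tcp [0.474  0.3758 0.1972]
```

Run:
```python
from h import *
z=np.load("w4.npz");c=optics.camera_params("wrist");T0=z["T"];T=T0@c["T_tool_cam"];d=z["d"];X=cloud(c,T,d)
k=((abs(X[...,2]-.042)<.004)&(d>0)&(np.hypot(X[...,0]-.472,X[...,1]-.376)<.08)).astype('uint8')
n,l,st,_=cv2.connectedComponentsWithStats(k);i=1+st[1:,4].argmax();print(st[i])
ct=max(cv2.findContours((l==i).astype('uint8'),0,1)[0],key=len);r=rect(plane(c,T,ct.reshape(-1,2),.042)[:,:2]);print(r)
go(T0,[*r[0],.032],r[2]+90)
```

```text
[ 251  127   76  125 8942]
(array([0.47182062, 0.37904093], dtype=float32), [np.float32(55.44659), np.float32(98.644424)], np.float32(14.5746155))
turn z -0.1 tilt [-0.0011 -0.0028 -1.    ] dp cm [ 0.1   0.41 16.52] tcp [0.474  0.3758 0.1972]
```

Call:
carry_out --steps '[{"dr":[0,0,0],"dp":[0.1,0.3,4.5],"claw":-1},{"dr":[0,0,0],"dp":[0,0,4.5],"claw":-1},{"dr":[0,0,0],"dp":[0,0,4.5],"claw":-1},{"dr":[0,0,0],"dp":[0,0,3],"claw":-1},{"dr":[0,0,0],"dp":[0,0,0],"claw":-1},{"dr":[0,0,0],"dp":[0,0,0],"claw":1},{"dr":[0,0,0],"dp":[0,0,0],"claw":1},{"dr":[0,0,0],"dp":[0,0,0],"claw":1}]'

```text
time: 12.85
position: [0.474, 0.3807, 0.0357]
tool_rot: [0.002, -0.126, 0.992, 0.001]
ft_force: [0.4, -1.8, 7.0]
width: 0.0549
gripper_force: 45.2
```

Call:
carry_out --steps '[{"dr":[0,0,0],"dp":[0,0,0],"claw":1},{"dr":[0,0,0],"dp":[0,0,0],"claw":1},{"dr":[0,0,0],"dp":[0,0,0],"claw":1}]'

```text
time: 13.22
position: [0.4739, 0.3807, 0.0356]
tool_rot: [0.002, -0.126, 0.992, 0.001]
ft_force: [0.6, -2.4, 5.7]
width: 0.0552
gripper_force: 45.2
```

Run:
```python
from h import *
T0=tool();print("case in tool x,y (cm):",((np.array([.472,.3775,T0[2,3]])-T0[:3,3])@T0[:3,:3]*100).round(2))
T0[2,3]=.27
go(T0,[.622,-.273,.27],107.5)
```

```text
case in tool x,y (cm): [ 0.27 -0.26 -0.  ]
turn z -3.0 tilt [ 0.0031  0.0019 -1.    ] dp cm [  5.54 -66.79  -0.09] tcp [0.4739 0.3807 0.27  ]
```

Call:
carry_out --steps '[{"dr":[0,0,0],"dp":[0,0,-4],"claw":1},{"dr":[0,0,-3],"dp":[0,0,-5],"claw":1},{"dr":[0,0,0],"dp":[0,0,-5.5],"claw":1},{"dr":[0,0,0],"dp":[0,0,-5],"claw":1},{"dr":[0,0,0],"dp":[0.5,-3.5,-4],"claw":1},{"dr":[0,0,0],"dp":[0.4,-5,0],"claw":1},{"dr":[0,0,0],"dp":[0.4,-5,0],"claw":1},{"dr":[0,0,0],"dp":[0.4,-5,0],"claw":1}]'

```text
time: 14.22
position: [0.5115, 0.1971, 0.2686]
tool_rot: [0.0, -0.153, 0.988, 0.0]
ft_force: [0.3, 0.5, -3.0]
width: 0.0552
gripper_force: 44.3
```

Call:
carry_out --steps '[{"dr":[0,0,0],"dp":[0.4,-5.5,0],"claw":1},{"dr":[0,0,0],"dp":[0.4,-5.5,0],"claw":1},{"dr":[0,0,0],"dp":[0.4,-5.5,0],"claw":1},{"dr":[0,0,0],"dp":[0.4,-5.5,0],"claw":1},{"dr":[0,0,0],"dp":[0.4,-5.5,0],"claw":1},{"dr":[0,0,0],"dp":[0.4,-5.5,0],"claw":1},{"dr":[0,0,0],"dp":[0.4,-5.5,0],"claw":1},{"dr":[0,0,0],"dp":[0.4,-5.5,0],"claw":1}]'

```text
time: 15.22
position: [0.6139, -0.2315, 0.2683]
tool_rot: [0.0, -0.153, 0.988, 0.0]
ft_force: [0.6, -0.2, -2.4]
width: 0.0551
gripper_force: 44.3
```

Call:
carry_out --steps '[{"dr":[0,0,0],"dp":[0.5,-3.5,0],"claw":1},{"dr":[0,0,0],"dp":[0,0,0],"claw":1},{"dr":[0,0,0],"dp":[0,0,0],"claw":1},{"dr":[0,0,0],"dp":[0,0,0],"claw":1}]'

```text
time: 15.72
position: [0.62, -0.2631, 0.2682]
tool_rot: [0.0, -0.154, 0.988, 0.001]
ft_force: [0.2, -0.1, -2.1]
width: 0.0557
gripper_force: 44.3
```

Run:
```python
from h import *
c,T0,T,p,d=wrist("w5");X=cloud(c,T,d)
Y=(X-T0[:3,3])@T0[:3,:3]
k=((d>0)&(Y[...,2]<.01)&(Y[...,2]>-.03)&(abs(Y[...,1])<.035)&(abs(Y[...,0])<.07)&(cv2.cvtColor(p,cv2.COLOR_RGB2HSV)[...,1]>90));
q=Y[k];print("held",len(q),np.percentile(q,[1,50,99],axis=0).round(4),q[:,0].max())
# yaw and tilt of lid in tool: fit plane, front edge
A=np.c_[q[:,:2],np.ones(len(q))];print("plane",np.linalg.lstsq(A,q[:,2],rcond=None)[0])
for a in(-.02,-.01,0,.01,.02):
    s=q[abs(q[:,1]-a)<.003];print(a,np.percentile(s[:,0],99.7).round(4))
go(T0,[.5273,-.3033,.1546+.015],107.5)
```

```text
held 26399 [[-0.0371 -0.0254 -0.0079]
 [ 0.0244  0.001  -0.0066]
 [ 0.0511  0.028  -0.0033]] 0.05161494073093138
plane [ 0.00231483 -0.00061688 -0.00654311]
-0.02 0.0513
-0.01 0.0514
0 0.0514
0.01 0.0514
0.02 0.0509
turn z 0.2 tilt [ 2.0e-04  1.6e-03 -1.0e+00] dp cm [10.05 -1.06  9.85] tcp [ 0.62   -0.2631  0.2682]
```

View pics/w5.png

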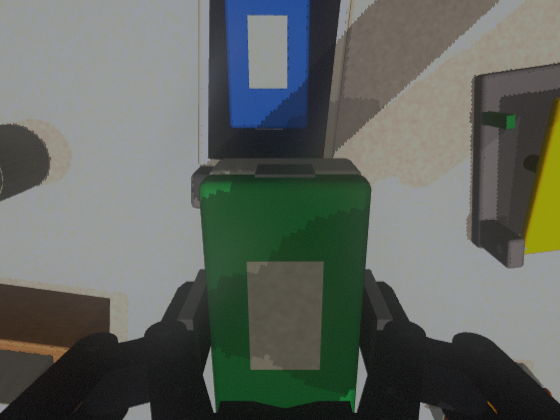

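The wrist view shows the green case held square (front edge about row 178), about 2 mm forward along tool x, with the blue lid at (268,60). I correct for that and lower.

Call:
carry_out --steps '[{"dr":[0,0,0.2],"dp":[3.3,-0.4,0],"claw":1},{"dr":[0,0,0],"dp":[3.3,-0.4,0],"claw":1},{"dr":[0,0,0],"dp":[3.25,-0.35,0],"claw":1},{"dr":[0,0,0],"dp":[0,0,3.5],"claw":1},{"dr":[0,0,0],"dp":[0,0,3],"claw":1},{"dr":[0,0,0],"dp":[0,0,2.5],"claw":1},{"dr":[0,0,0],"dp":[0,0,0.8],"claw":1},{"dr":[0,0,0],"dp":[0,0,0],"claw":1}]'

```text
time: 16.77
position: [0.5293, -0.3052, 0.1705]
tool_rot: [0.0, -0.151, 0.989, 0.0]
ft_force: [-0.3, 0.6, -2.7]
width: 0.0553
gripper_force: 44.2
```

Run:
```python
from h import *
T0=tool();go(T0,np.array([.5273,-.3033,.1550])-T0[:3,:3]@[.002,.001,0],107.5)
```

```text
turn z -0.1 tilt [ 0.e+00  3.e-04 -1.e+00] dp cm [-0.06  0.14  1.55] tcp [ 0.5293 -0.3052  0.1705]
```

Call:
carry_out --steps '[{"dr":[0,0,0],"dp":[0,0.1,0.6],"claw":1},{"dr":[0,0,0],"dp":[0,0,0.4],"claw":1},{"dr":[0,0,0],"dp":[0,0,0.2],"claw":1},{"dr":[0,0,0],"dp":[0,0,0.1],"claw":1},{"dr":[0,0,0],"dp":[0,0,0.1],"claw":1},{"dr":[0,0,0],"dp":[0,0,0],"claw":1},{"dr":[0,0,0],"dp":[0,0,0],"claw":1}]'

```text
time: 17.65
position: [0.5288, -0.3048, 0.1563]
tool_rot: [0.0, -0.151, 0.989, -0.0]
ft_force: [-0.3, -0.6, -3.1]
width: 0.0557
gripper_force: 44.2
```

Call:
carry_out --steps '[{"dr":[0,0,0],"dp":[0,0,0.1],"claw":1},{"dr":[0,0,0],"dp":[0,0,0.1],"claw":1},{"dr":[0,0,0],"dp":[0,0,0],"claw":1},{"dr":[0,0,0],"dp":[0,0,0],"claw":1}]'

```text
time: 18.15
position: [0.5287, -0.3048, 0.1547]
tool_rot: [0.0, -0.151, 0.989, 0.0]
ft_force: [-1.6, 0.3, 3.5]
width: 0.0553
gripper_force: 44.7
```

Contact. Release and retreat.

Call:
carry_out --steps '[{"dr":[0,0,0],"dp":[0,0,0],"claw":0.1},{"dr":[0,0,0],"dp":[0,0,0],"claw":-0.3},{"dr":[0,0,0],"dp":[0,0,0],"claw":-1},{"dr":[0,0,0],"dp":[0,0,0],"claw":-1},{"dr":[0,0,0],"dp":[0,0,0],"claw":-1},{"dr":[0,0,0],"dp":[0,0,0],"claw":-1},{"dr":[0,0,0],"dp":[0,0,-1],"claw":-1},{"dr":[0,0,0],"dp":[0,0,-3],"claw":-1}]'

```text
time: 19.15
position: [0.5279, -0.3041, 0.1937]
tool_rot: [-0.001, -0.151, 0.989, 0.001]
ft_force: [-0.0, -0.2, 0.8]
width: 0.0852
gripper_force: 0.0
```

Call:
carry_out --steps '[{"dr":[0,0,0],"dp":[0,0,-5],"claw":-1},{"dr":[0,0,0],"dp":[0,0,-5],"claw":-1},{"dr":[0,0,0],"dp":[-3,0,-2],"claw":-1},{"dr":[0,0,0],"dp":[0,0,0],"claw":-1},{"dr":[0,0,0],"dp":[0,0,0],"claw":-1}]'

```text
time: 19.77
position: [0.5565, -0.296, 0.3138]
tool_rot: [-0.001, -0.151, 0.989, 0.0]
ft_force: [-0.5, -1.0, 0.0]
width: 0.0856
gripper_force: 0.0
```

Run:
```python
from h import *
c,T0,T,p,d=wrist("w6")
print(lid(p,d,c,T,"green",.161),observe()["width"])
go(T0,[.502,-.0485,.26],115)
```

```text
((array([ 0.52627844, -0.30466387], dtype=float32), [np.float32(54.86515), np.float32(97.39114)], np.float32(17.168)), np.float64(0.16125960213515772)) 0.08561832144194391
turn z -7.7 tilt [-1.5e-03  1.0e-04 -1.0e+00] dp cm [-5.53 24.73  5.38] tcp [ 0.5565 -0.296   0.3138]
```

Green is seated within about 2 mm. Now the paddle.

Call:
carry_out --steps '[{"dr":[0,0,-7.7],"dp":[0,0,0],"claw":1},{"dr":[0,0,0],"dp":[-1.1,4.95,0],"claw":1},{"dr":[0,0,0],"dp":[-1.1,4.95,0],"claw":1},{"dr":[0,0,0],"dp":[-1.1,4.95,1],"claw":1},{"dr":[0,0,0],"dp":[-1.1,4.95,2],"claw":1},{"dr":[0,0,0],"dp":[-1.1,4.95,2.4],"claw":1},{"dr":[0,0,0],"dp":[0,0,5],"claw":1},{"dr":[0,0,0],"dp":[0,0,0],"claw":1}]'

```text
time: 20.82
position: [0.4984, -0.0485, 0.2068]
tool_rot: [-0.005, -0.217, 0.976, 0.001]
ft_force: [0.2, -0.7, 1.0]
width: -0.0003
gripper_force: 0.0
```

Run:
```python
from h import *
c,T0,T,p,d=wrist("w7");go(T0,[.502,-.049,.135],115);print(observe()["width"])
```

```text
turn z 0.0 tilt [-9.7e-03 -7.0e-04 -1.0e+00] dp cm [-0.37 -0.22  7.17] tcp [ 0.4984 -0.0485  0.2068]
-3.080604098265682e-05
```

View pics/w7.png

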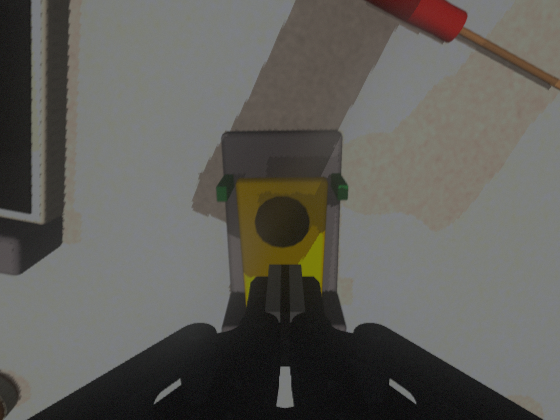

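The closed fingers sit over the paddle, with the pad at about (283,221). I check that pixel against the estimate while approaching.

Run:
```python
from h import *
z=np.load("w7.npz");c=optics.camera_params("wrist");T0=z["T"];P=plane(c,T0@c["T_tool_cam"],[283,221],.1)[0];print(P);go(tool(),[P[0],P[1],.130],115)
```

```text
[ 0.50149492 -0.04669506  0.1       ]
turn z -0.1 tilt [-4.2e-03 -7.0e-04 -1.0e+00] dp cm [-0.2   0.19  7.92] tcp [ 0.5008 -0.0493  0.2092]
```

Call:
carry_out --steps '[{"dr":[0,0,0],"dp":[0,0.1,3.5],"claw":1},{"dr":[0,0,0],"dp":[0,0,3],"claw":1},{"dr":[0,0,0],"dp":[0,0,1.2],"claw":1},{"dr":[0,0,0],"dp":[0,0,0],"claw":1},{"dr":[0,0,0],"dp":[0,0,0],"claw":1}]'

```text
time: 21.5
position: [0.5034, -0.0478, 0.1348]
tool_rot: [0.001, -0.216, 0.976, -0.0]
ft_force: [0.6, 0.6, 1.0]
width: 0.0002
gripper_force: 0.0
```

Call:
carry_out --steps '[{"dr":[0,0,0],"dp":[0,0,0.5],"claw":1},{"dr":[0,0,0],"dp":[0,0,0.5],"claw":1},{"dr":[0,0,0],"dp":[0,0,0.3],"claw":1},{"dr":[0,0,0],"dp":[0,0,0],"claw":1},{"dr":[0,0,0],"dp":[0,0,0],"claw":1}]'

```text
time: 22.12
position: [0.502, -0.0475, 0.1204]
tool_rot: [-0.0, -0.217, 0.976, 0.0]
ft_force: [-1.5, -0.6, 2.6]
width: -0.0002
gripper_force: 1.0
```

Call:
carry_out --steps '[{"dr":[0,0,0],"dp":[0,0,0.4],"claw":1},{"dr":[0,0,0],"dp":[0,0,0.4],"claw":1},{"dr":[0,0,0],"dp":[0,0,0.4],"claw":1},{"dr":[0,0,0],"dp":[0,0,0.4],"claw":1},{"dr":[0,0,0],"dp":[0,0,0.2],"claw":1},{"dr":[0,0,0],"dp":[0,0,0],"claw":1},{"dr":[0,0,0],"dp":[0,0,0],"claw":1}]'

```text
time: 23.0
position: [0.5014, -0.0477, 0.1021]
tool_rot: [-0.001, -0.217, 0.976, 0.0]
ft_force: [-3.5, -1.1, 5.0]
width: -0.0001
gripper_force: 2.7
```

Call:
carry_out --steps '[{"dr":[0,0,0],"dp":[0,0,0.2],"claw":1},{"dr":[0,0,0],"dp":[0,0,0.2],"claw":1},{"dr":[0,0,0],"dp":[0,0,0.1],"claw":1},{"dr":[0,0,0],"dp":[0,0,0],"claw":1},{"dr":[0,0,0],"dp":[0,0,0],"claw":1},{"dr":[0,0,0],"dp":[0,0,0],"claw":1},{"dr":[0,0,0],"dp":[0,0,0],"claw":1}]'

```text
time: 23.88
position: [0.5011, -0.0479, 0.0971]
tool_rot: [-0.001, -0.216, 0.976, 0.0]
ft_force: [-4.4, -2.0, 8.1]
width: 0.0002
gripper_force: 3.4
```

Run:
```python
from h import *
s=observe();print(s["position"],s["ft_force"])
p,d=optics.snapshot("side");cv2.imwrite("pics/s2.png",cv2.resize(p[190:390,200:360,::-1],None,fx=3,fy=3))
c=optics.camera_params("side");X=cloud(c,c["T"],d)
k=cv2.inRange(cv2.cvtColor(p,cv2.COLOR_RGB2HSV),(22,150,60),(35,255,255))>0
q=X[k&(d>0)&(X[...,2]>.05)&(abs(X[...,0]-.54)<.1)&(abs(X[...,1]+.03)<.1)]
u=(q[:,:2]-[.541,-.030])@[np.cos(np.radians(26)),np.sin(np.radians(26))]
g=q[:,2]>.058;print(len(q),"slope",np.polyfit(u[g],q[g,2],1),np.percentile(q[:,2],[5,50,95]))
```

```text
[ 0.50107962 -0.04791007  0.09712757] [-4.36961905 -2.04497778  8.07546664]
900 slope [0.00027675 0.0663427 ] [0.06273478 0.0662935  0.06927023]
```

View pics/s2.png

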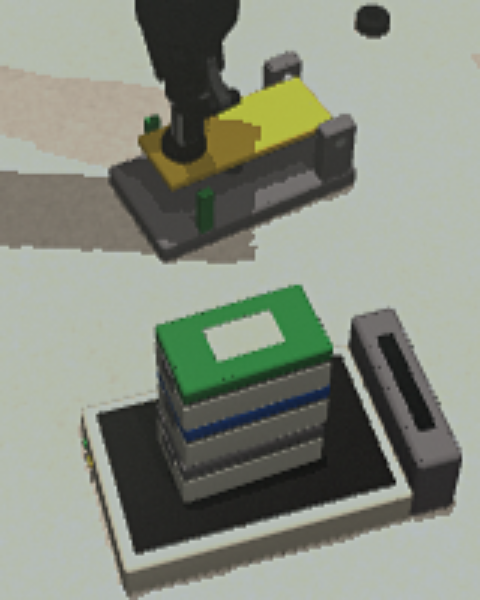

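The side view shows the column square, with the green lid at (245,340). The paddle is level, with a fitted slope of about 0, and the fingers are pressing the pad at (185,140). I'm handing in.

```bash
python3 -c "
from rig import job
print(job.finish_job())"
```

```text
the job is handed in; nothing more can be done
None
```

I stacked blue on grey and green on blue, both square, and handed the job in at about 24 s with the yellow paddle held level under about 8 N; I haven't seen the verdict.

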